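# Unlatch and open the kiln control box

## Robot

A 6-joint arm with a two-finger parallel gripper is mounted at the origin on the work surface. World frame = base frame: x ahead of the robot, y to its left, z up, the work surface at z = 0. Lengths are in m, angles in rad, forces in N, time in s.
With the tool pointing down it reaches from about 0.35 to 0.975 m from the base axis. Payload 4.9 kg.
Tool frame: the origin (TCP) lies on the mounting face of the last link; the fingertips stand 173 mm ahead of it and the grasp point (between the pads) lies 155 mm ahead of it; x points along the fingers, z is the direction in which the jaws open and shut, and the axes are right-handed (so a half turn about x gives the same grasp; the last joint's range is limited). The gripper opens to 85 mm and grips with 20 to 120 N. Pads are 22 mm wide; open, the fingers measure 114 mm over their backs; the gripper's body (76 mm by 85 mm) begins 54 mm behind the grasp point. The pads swing forward as they close: fully open they stand 13 mm farther back than shut.
Start: joints at [1.181, 0.053, 1.613, -0, 1.476, -0.119], TCP at [0.167, 0.602, 0.405] pointing down, gripper open.
Joint ranges: [-3.01, 3.01], [-1.01, 2.22], [0.06, 2.58], [-1.02, 4.17], [0.09, 2.62], [-3.14, 3.14]. Speed limits (rad/s): [2.57, 2.57, 3.14, 3.14, 3.14, 3.14].

## Interface

Orientations are given as a rotation vector (axis times angle).
In Python, from station import get_obs, get_image, get_calibration, finish_job, look_for, masks_of, tip_of gives the robot as it stands.
- The arm moves only by the tool carry_out, never from a script. Its argument "increments" is a list of rows, each a list of 3 entries, a list of its own where there are three numbers: the turn, a rotation vector about the world's x, y, z in units of 0.1 rad (1.0 is 0.1 rad), then the shift along the world's x, y, z in units of 20 mm (1.0 is 20 mm), then the opening, from 0 (shut) to 1 (fully open). A call has 1 to 8 rows; each row shifts and turns the pose as measured when the row begins; what a row does not reach is not made up. A row lasts 1/10 s, in which the tool goes at most 50 mm and 8.59 degrees, less where a joint would pass 70% of its speed; a pose out of reach is approached as far as the arm can. A call with a number of a shift or a turn outside -1 to 1 is refused whole. A call with a gripper value outside its range is refused whole. The fingers move at their own pace and stop on an object; "squeeze" is the grip in N (left out, the last holds). Time passes only in rows, so rows that do not move let the fingers close. It gives the time, the measured TCP pose, the force and the opening at its end, in the units of the state.
- get_obs(): the state, without advancing time (a new reading comes with each control period).
- get_image(name): name is "side" or "top"; returns (picture, depth): 480x640x3 uint8, blue, green, red; 480x640 float32, m along the optical axis (not along the pixel's ray), 0 where there is no reading.
- get_calibration(name): a dict with "fx", "fy", "cx", "cy" (pixels), "position" and "orientation" of the camera in the world. Camera axes: x right, y down, z forward; pixel columns grow to the right and rows downward; lengths in m; the calibration is good to about 2 mm. A picture is of the moment at which its call begins. get_calibration takes no time and is no camera call.
- finish_job(): hands the job in, once; it reports no verdict.
Trained networks look in the newest picture that a camera, given by its name, has taken for a name from the list of things; names that differ only in an ending like _2 or _b are one class to them, and where a whole thing is asked for, a point or a joint stands for the part that bears it (a point fixed in the world has none). Each returns a list of dicts, best first, with "p" (0 to 1); they miss things now and then, are a little off and sometimes report something else, mostly with a low value. They report only what shows in the picture. A call takes as long as a camera call.
- look_for(camera, query): "centre" ([column, row] in pixels, amid what is visible of it).
- masks_of(camera, query): "region" (480x640 bool, what is visible of it) and "centre" ([column, row] in pixels, amid what is visible of it).
- tip_of(camera, query): "centre" ([column, row] in pixels: a listed point, or the origin of a listed thing).
The state is a dict: "t": time; "q": joint angles; "dq": joint speeds; "effort": joint torques, N m; "tool_pos": TCP position; "tool_rot": TCP orientation; "contact_force": force on the tool from outside, world axes, zero at the start; "wrist_torque": the same for the moment, N m; "opening": finger opening in m.
Only numpy, scipy, OpenCV 4.12 (cv2) and the standard library are available. Lean on these libraries where they do the work, as an engineer would, in place of code of your own. Each camera call takes 0.05 s, during which the arm holds its last target.

## Task

The kiln's control box on the studio bench has to be opened for inspection: turn the key that sits in its lock a full quarter turn clockwise, then swing the top panel up by its handle until it stands upright or leans back. Leave it standing open, with the key still turned, and let go.

Things in the scene. Friction and masses are not known exactly. Their poses are not given: they have to be found in the camera images.
- cam_key (a joint): Turn of the key, rad: 0 locked, 1.571 unlocked (end stop); grows clockwise seen from above the panel; starts between 0 and 0.25. It needs about 0.1 N m and stays where left. Below about 1.2 the cam under the panel holds the panel shut.
- key_grip (a point): Centre of the flat black key head standing at the panel's front left (as the robot sees it): 44 mm long (own x), 9 thick (own y), 26 high (own z, the turning axis), the centre 31 mm above the panel's face. At joint 0 its long way points from front edge to hinge (own x towards the hinge); unlocked, it lies parallel to the front edge. Not the round dial with a bar grip on a smaller box nearby.
- panel (a joint): Opening of the box's top panel, rad: 0 shut (level), 1.571 upright, 1.9 end stop, leaning back. Light grey steel, 260 mm along the hinge, 170 mm from front edge to hinge, 6 mm thick, underside 90 mm above the bench when shut; hinged at its rear edge. The hinge is stiff: the panel stays at any angle, and lifting it by the handle takes 5 to 8 N.
- panel_handle (a point): Middle of the grip bar of the panel's steel U handle: round bar 10 mm thick, 90 mm long, centre 34 mm above the panel's face, 25 mm in from the front edge. Moves with the panel; axes: x from front edge to hinge, y along the bar, z out of the face. From here the hinge line (along y) is 145 mm in +x and 40 mm in -z; the key's axis is 125 mm in +y, 5 mm in +x.

How it is judged:
On the way:
1. the key is turned at least 75 degrees from locked while the panel is still shut (value of joint cam_key above 1.3 rad and value of joint panel below 0.15 rad), for 0.1 s.
At the end, for the whole second after the job is handed in: The panel stands still, opened at least 75 degrees (1.3 rad), and the key is still turned at least 69 degrees (1.2 rad) from locked (value of joint panel above 1.3 rad and value of joint cam_key above 1.2 rad and velocity of joint panel between -0.05 and 0.05 rad/s); the robot touches nothing.
It also fails if it takes over 58 s, if anything falls off the work surface, if the arm or the gripper's body presses on something with over 40 N, if the wrist force passes 120 N, or if a joint passes its speed limit or range.

## Working session

There is one attempt and no reset: what is moved stays moved. The work goes in short steps, Python scripts to look and compute and a tool call to move; the robot and the scene stay as the last step left them, time stands still between calls to the robot, and variables do not carry over. Pictures are saved under pics/ and viewed, and the job is handed in when it is done.

Besides the shell and the picture viewer there is one more tool, called after "Request:" as name(argument=value, ...), one argument or row to a line, values as JSON. carry_out: Moves the arm, as the interface text tells. Shifts and turns lie within -1 to 1; 1 stands for 20 mm of shift or 0.1 rad of turn. Its arguments: {"type":"object","properties":{"increments":{"type":"array","items":{"type":"array"}},"squeeze":{"type":"number"}},"required":["increments"]}

```bash
ls; mkdir -p pics
cat > h.py <<'E'
import numpy as np,cv2
from scipy.spatial.transform import Rotation as R
from station import *
def Rm(o):
    o=np.array(o,float)
    if o.shape==(3,3): return o
    return R.from_rotvec(o).as_matrix() if o.size==3 else R.from_quat(o).as_matrix()
def w(cam,px,d):
    c=get_calibration(cam); u,v=px
    p=np.array([(u-c['cx'])/c['fx']*d,(v-c['cy'])/c['fy']*d,d])
    return Rm(c['orientation'])@p+np.array(c['position'])
def dep(D,px,r=2):
    u,v=map(int,np.round(px)); a=D[max(0,v-r):v+r+1,max(0,u-r):u+r+1]; a=a[a>0]
    return np.median(a) if a.size else 0
E
python3 - <<'E'
from h import *
o=get_obs(); print(o)
for c in ("side","top"):
    print(get_calibration(c))
    im,D=get_image(c); cv2.imwrite(f"pics/{c}0.png",im); np.save(f"{c}0.npy",D)
    for q in ("key_grip","panel_handle","panel"):
        for r in tip_of(c,q)[:3]:
            print(c,q,r, w(c,r['centre'],dep(D,r['centre'])))
E
```

```text
pics
{'t': 0.0, 'q': array([ 1.18099213e+00,  5.33575590e-02,  1.61430997e+00, -3.21092651e-05,
        1.47602032e+00, -1.18997083e-01]), 'dq': array([ 2.22936469e-03,  1.33278310e-05,  5.82892740e-04,  1.54941482e-04,
       -1.13565970e-03,  2.26324839e-03]), 'effort': array([ 2.15082626e-03, -3.93695855e+01, -3.70169449e+01,  9.99177701e-05,
        7.26430735e-03,  2.57403528e-06]), 'tool_pos': array([0.16708906, 0.60196534, 0.40345268]), 'tool_rot': array([-1.00860055,  1.32705832,  1.00678799]), 'contact_force': array([0.23479352, 0.26545978, 0.59769994]), 'wrist_torque': array([ 0.0043167 , -0.00445359, -0.03724561]), 'opening': 0.08553359538162468}
{'fx': 515.8327379072831, 'fy': 515.8327379072831, 'cx': 316.73485828665423, 'cy': 246.31599826713125, 'position': array([0.24652873, 0.44966269, 0.55750811]), 'orientation': array([-0.88566541,  2.43013556, -1.15943229])}
side key_grip {'centre': [377.9, 283.2], 'p': 0.8} [0.49113413 0.05266061 0.1287971 ]Traceback (most recent call last):
  File "<stdin>", line 7, in <module>
ValueError: it knows: key_grip, panel_handle
```

Run:
```python
from h import *
for c in ("side","top"):
    print(get_calibration(c))
    im,D=get_image(c); cv2.imwrite(f"pics/{c}1.png",im); np.save(f"{c}0.npy",D)
    for q in ("key_grip","panel_handle"):
        for r in tip_of(c,q)[:3]:
            print(c,q,r, w(c,r['centre'],dep(D,r['centre'])))
    for q in ("key_grip","panel_handle","panel"):
        try:
          for r in masks_of(c,q)[:2]: 
            print('mask',c,q,r['p'],r['centre'],r['region'].sum()); np.save(f"m_{c}_{q}.npy",r['region']) if r is not None else 0
        except Exception as e: print(e)
```

```text
{'fx': 515.8327379072831, 'fy': 515.8327379072831, 'cx': 316.73485828665423, 'cy': 246.31599826713125, 'position': array([0.24652873, 0.44966269, 0.55750811]), 'orientation': array([-0.88566541,  2.43013556, -1.15943229])}
side key_grip {'centre': [378.3, 278.8], 'p': 0.61} [0.49175111 0.05163113 0.13494677]
side panel_handle {'centre': [409.6, 225.6], 'p': 0.68} [ 0.52254493 -0.0675858   0.13250982]
mask side key_grip 0.77 [377.8, 281.6] 710
mask side panel_handle 0.9 [354.3, 268.8] 15287
mask side panel 0.71 [353.9, 266.9] 15578
{'fx': 486.808415559318, 'fy': 486.808415559318, 'cx': 318.3753007611332, 'cy': 240.30660330219303, 'position': array([0.49939656, 0.05852123, 0.80102578]), 'orientation': array([-2.14335537,  2.17933443, -0.09255004])}
top key_grip {'centre': [332.4, 294.7], 'p': 0.77} [0.49292809 0.05096735 0.13818878]
top panel_handle {'centre': [421.1, 266.2], 'p': 0.56} [ 0.5297113  -0.07106066  0.13284754]
mask top key_grip 0.75 [335.0, 294.2] 243
mask top panel_handle 0.92 [364.2, 246.9] 20621
mask top panel 0.82 [368.0, 242.1] 20959
```

View pics/side1.png

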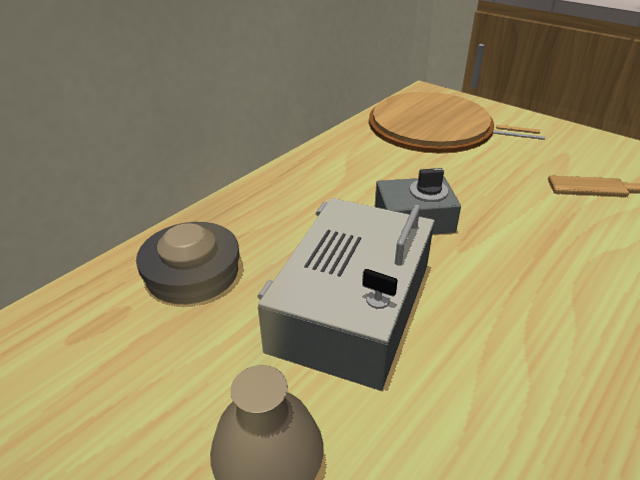

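View pics/top1.png

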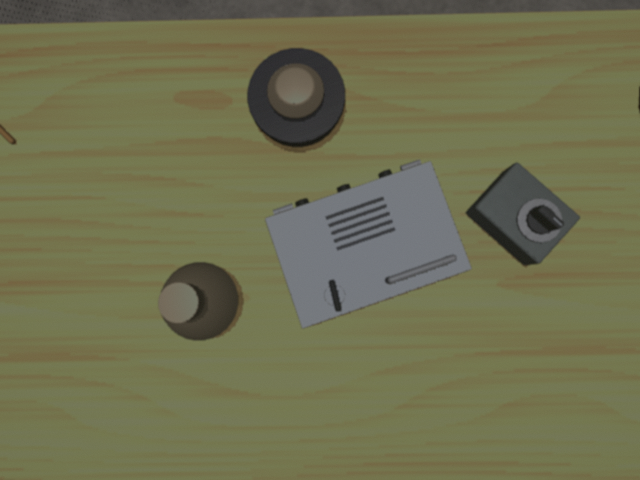

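The side view shows the key at (379,283) and the handle bar at (407,235). The top view shows the key at (336,295) and the bar from (388,280) to (456,258). The decoy dial is on the separate box at (540,220). Next I'll measure these accurately from depth.

Run:
```python
from h import *
def cloud(c):
    D=np.load(f"{c}0.npy");v,u=np.mgrid[:480,:640];k=get_calibration(c)
    P=np.stack([(u-k['cx'])/k['fx']*D,(v-k['cy'])/k['fy']*D,D],-1)
    return P@Rm(k['orientation']).T+np.array(k['position']),D>0
for c in ("top","side"):
    P,ok=cloud(c)
    box=ok&(P[...,0]>.4)&(P[...,0]<.75)&(P[...,1]>-.16)&(P[...,1]<.14)
    f=box&(abs(P[...,2]-.096)<.006)
    m=np.load(f"m_{c}_panel.npy"); f&=cv2.dilate(m.astype(np.uint8),np.ones((9,9)))>0
    q=P[f]; print(c,'face z',np.median(q[:,2]))
    r=cv2.minAreaRect(q[:,:2].astype(np.float32)); print(r,cv2.boxPoints(r).round(4).tolist())
    h=P[box&(P[...,2]>.115)&(P[...,2]<.15)]
    n,l,st,ce=cv2.connectedComponentsWithStats((box&(P[...,2]>.112)&(P[...,2]<.16)).astype(np.uint8))
    for i in range(1,n):
        if st[i,4]<60: continue
        q=P[l==i]; r=cv2.minAreaRect(q[:,:2].astype(np.float32)); print(st[i],q.mean(0).round(4),'zmax',np.percentile(q[:,2],[50,95]),r)
```

```text
top face z 0.09589011045318668
((0.5701667070388794, -0.0002426058053970337), (0.17831426858901978, 0.26034072041511536), 18.213605880737305) [[0.4447999894618988, 0.09549999982118607], [0.526199996471405, -0.1518000066280365], [0.6955000162124634, -0.09600000083446503], [0.6141999959945679, 0.15129999816417694]]
[386 255  71  29 527] [ 0.5259 -0.0705  0.1333] zmax [0.13364681 0.13586945] ((0.5263525247573853, -0.07200728356838226), (0.009919276461005211, 0.09906125068664551), 18.308366775512695)
[329 280  13  32 213] [0.4919 0.0479 0.139 ] zmax [0.13917288 0.14100447] ((0.4919406473636627, 0.04781617224216461), (0.043407026678323746, 0.00888927560299635), 12.723031997680664)
side face z 0.09525624979555589
((0.5699875950813293, 0.00019720196723937988), (0.17788124084472656, 0.26320889592170715), 18.19453239440918) [[0.44440001249313354, 0.09749999642372131], [0.5266000032424927, -0.1526000052690506], [0.6955999732017517, -0.09709999710321426], [0.6133999824523926, 0.15299999713897705]]
[396 205  24  51 406] [ 0.5225 -0.0611  0.1302] zmax [0.13279385 0.13469783] ((0.5265326499938965, -0.0703614354133606), (0.0101613225415349, 0.09892790764570236), 18.282238006591797)
[362 269  35  28 655] [0.4906 0.0512 0.1296] zmax [0.13048227 0.1397189 ] ((0.4916445314884186, 0.04999486729502678), (0.04357735812664032, 0.011369538493454456), 9.199422836303711)
```

```bash
cat >> h.py <<'E'
hx=np.array([np.cos(np.radians(18.2)),np.sin(np.radians(18.2)),0]);hy=np.array([-hx[1],hx[0],0])
H=np.array([.5263,-.0712,.130]);K=np.array([.4921,.0487,.127])
def st(tgt=None,zdir=None,xdir=(0,0,-1)):
    o=get_obs();M=Rm(o['tool_rot']);g=np.array(o['tool_pos'])+.155*M[:,0]
    print('t',round(o['t'],2),'q',np.round(o['q'],3),'grasp',g.round(4),'x',M[:,0].round(3),'z',M[:,2].round(3),'zyaw',np.degrees(np.arctan2(M[1,2],M[0,2])).round(1),'open',round(o['opening'],4),'F',np.round(o['contact_force'],1),'T',np.round(o['wrist_torque'],2))
    if tgt is not None:
        xd=np.array(xdir,float);zd=np.array(zdir,float)
        if zd@M[:,2]<0: zd=-zd
        G=np.stack([xd,np.cross(zd,xd),zd],1)
        rv=R.from_matrix(G@M.T).as_rotvec()
        tcp=np.array(tgt)-.155*xd
        print('dTCP units',((tcp-o['tool_pos'])/.02).round(2),'turn units',(rv/.1).round(2))
E
python3 - <<'E'
from h import *
a=np.radians(102.7); st(K+[0,0,.08],[np.cos(a),np.sin(a),0])
D=np.load("top0.npy");v,u=np.mgrid[:480,:640];k=get_calibration("top")
P=np.stack([(u-k['cx'])/k['fx']*D,(v-k['cy'])/k['fy']*D,D],-1)@Rm(k['orientation']).T+np.array(k['position'])
q=P[(D>0)&(P[...,1]>.14)&(P[...,2]>.05)]; print(q.min(0),q.max(0))
q=P[(D>0)&(P[...,0]>.65)&(P[...,2]>.02)]; print(q.min(0),q.max(0))
E
```

```text
t 0.75 q [ 1.181  0.053  1.613  0.     1.476 -0.119] grasp [0.1672 0.6022 0.2497] x [-0.  0. -1.] z [0.268 0.964 0.   ] zyaw 74.5 open 0.0853 F [-0.6 -0.6  0.3] T [-0.   -0.02 -0.01]
dTCP units [ 16.25 -27.67  -2.14] turn units [-0.   -0.    4.92]
[0.42959997 0.14007131 0.050008  ] [0.83565775 0.30430896 0.14809667]
[ 0.65000229 -0.28368945  0.02016334] [0.89358389 0.18255081 0.09919133]
```

Request:
carry_out(
  increments=[
    [[0,0,0.2],[0.6,-1,0],1],
    [[0,0,0.2],[0.6,-1,0],1],
    [[0,0,0.2],[0.6,-1,0],1],
    [[0,0,0.2],[0.6,-1,0],1],
    [[0,0,0.2],[0.6,-1,0],1],
    [[0,0,0.2],[0.6,-1,0],1],
    [[0,0,0.2],[0.6,-1,0],1],
    [[0,0,0.2],[0.6,-1,0],1],
  ],
)

```text
t: 1.55
tool_pos: [0.2644, 0.438, 0.4051]
tool_rot: [-1.135, 1.253, 1.136]
contact_force: [0.3, 0.0, 0.4]
opening: 0.0857
```

Request:
carry_out(
  increments=[
    [[0,0,0.2],[0.6,-1,0],1],
    [[0,0,0.2],[0.6,-1,0],1],
    [[0,0,0.2],[0.6,-1,0],1],
    [[0,0,0.2],[0.6,-1,0],1],
    [[0,0,0.2],[0.6,-1,0],1],
    [[0,0,0.2],[0.6,-1,0],1],
    [[0,0,0.2],[0.6,-1,0],1],
    [[0,0,0.2],[0.6,-1,0],1],
  ],
)

```text
t: 2.35
tool_pos: [0.363, 0.2708, 0.4066]
tool_rot: [-1.258, 1.17, 1.259]
contact_force: [0.4, -0.1, -0.1]
opening: 0.0852
```

Request:
carry_out(
  increments=[
    [[0,0,0.2],[0.6,-1,0],1],
    [[0,0,0.2],[0.6,-1,0],1],
    [[0,0,0.2],[0.6,-1,0],1],
    [[0,0,0.2],[0.6,-1,0],1],
    [[0,0,0.2],[0.6,-1,0],1],
    [[0,0,0.2],[0.6,-1,0],1],
    [[0,0,0.2],[0.6,-1,0],1],
    [[0,0,0.2],[0.6,-1,0],1],
  ],
)

```text
t: 3.15
tool_pos: [0.4617, 0.1033, 0.4084]
tool_rot: [-1.38, 1.078, 1.377]
contact_force: [-0.2, -0.3, 0.3]
opening: 0.0855
```

```bash
cat > k.py <<'E'
from h import *
import sys
dz=float(sys.argv[1]);a=np.radians(float(sys.argv[2])); st(K+[0,0,dz],[np.cos(a),np.sin(a),0])
E
python3 k.py .06 102.7
```

```text
t 3.15 q [ 0.061 -0.329  1.951  0.006  1.511 -1.745] grasp [0.4629 0.1043 0.2534] x [ 0.007  0.006 -1.   ] z [-0.233  0.972  0.005] zyaw 103.5 open 0.0855 F [-0.2 -0.3  0.3] T [-0.04  0.03 -0.04]
dTCP units [ 1.52 -2.73 -3.32] turn units [-0.06  0.08 -0.14]
```

Request:
carry_out(
  increments=[
    [[0,0,0],[0.5,-0.9,-0.5],1],
    [[0,0,0],[0.5,-0.9,-0.5],1],
    [[0,0,-0.1],[0.5,-0.9,-0.5],1],
    [[0,0,0],[0,0,-0.9],1],
    [[0,0,0],[0,0,-0.9],1],
    [[0,0,0],[0,0,0],1],
  ],
)

```text
t: 3.75
tool_pos: [0.4942, 0.0438, 0.3426]
tool_rot: [-1.372, 1.084, 1.361]
contact_force: [-0.5, 0.7, -0.4]
opening: 0.0853
```

```bash
python3 k.py .0 102.7;python3 - <<'E'
from h import *
for c in ("top","side"):
  im,D=get_image(c);cv2.imwrite(f"pics/{c}2.png",im)
E
```

```text
t 3.75 q [-0.063 -0.22   1.974  0.007  1.375 -1.855] grasp [0.4961 0.0446 0.1876] x [ 0.013  0.006 -1.   ] z [-0.218  0.976  0.003] zyaw 102.6 open 0.0853 F [-0.5  0.7 -0.4] T [-0.02  0.04 -0.  ]
dTCP units [-0.1   0.25 -3.03] turn units [-0.06  0.13  0.02]
```

View pics/side2.png

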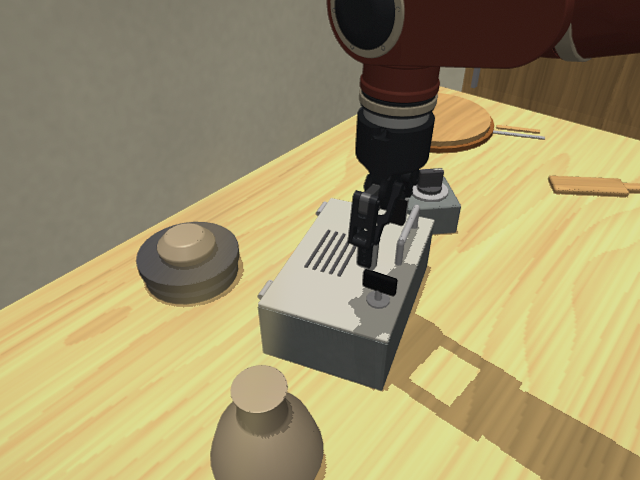

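The gripper is above the key at (379,283) and its fingers straddle it. Both fingers are clear of the handle, so I'll descend.

Request:
carry_out(
  increments=[
    [[0,0.1,0],[-0.1,0.2,-0.8],1],
    [[0,0,0],[0,0,-0.8],1],
    [[0,0,0],[0,0,-0.8],1],
    [[0,0,0],[0,0,-0.6],1],
    [[0,0,0],[0,0,0],1],
  ],
)

```text
t: 4.35
tool_pos: [0.4932, 0.0499, 0.2862]
tool_rot: [-1.375, 1.082, 1.362]
contact_force: [-0.5, 0.4, 0.1]
opening: 0.0853
```

```bash
python3 k.py .0 102.7
```

```text
t 4.35 q [-0.051 -0.161  2.022  0.007  1.266 -1.846] grasp [0.4954 0.0508 0.1312] x [ 0.014  0.006 -1.   ] z [-0.221  0.975  0.002] zyaw 102.8 open 0.0853 F [-0.5  0.4  0.1] T [-0.01 -0.01  0.05]
dTCP units [-0.06 -0.06 -0.21] turn units [-0.06  0.14 -0.01]
```

Request:
carry_out(
  increments=[
    [[0,0.15,0],[-0.1,-0.1,-0.25],1],
    [[0,0,0],[0,0,0],1],
    [[0,0,0],[0,0,0],0.4],
    [[0,0,0],[0,0,0],0],
    [[0,0,0],[0,0,0],0],
    [[0,0,0],[0,0,0],0],
    [[0,0,0],[0,0,0],0],
    [[0,0,0],[0,0,0],0],
  ],
  squeeze=30,
)

```text
t: 5.15
tool_pos: [0.4922, 0.0478, 0.2841]
tool_rot: [-1.37, 1.09, 1.371]
contact_force: [0.3, -1.4, -1.3]
opening: 0.0083
```

Request:
carry_out(
  increments=[
    [[0,0,0],[0,0,0],0],
    [[0,0,0],[0,0,0],0],
    [[0,0,0],[0,0,0],0],
  ],
)

```text
t: 5.45
tool_pos: [0.4922, 0.0477, 0.284]
tool_rot: [-1.369, 1.09, 1.371]
contact_force: [-0.7, -0.2, 0.4]
opening: 0.0089
```

```bash
python3 k.py .0 18.2
```

```text
t 5.45 q [-0.055 -0.158  2.024  0.005  1.273 -1.85 ] grasp [0.4927 0.0485 0.129 ] x [ 0.003  0.005 -1.   ] z [-0.221  0.975  0.004] zyaw 102.7 open 0.0089 F [-0.7 -0.2  0.4] T [-0.12 -0.01 -0.07]
dTCP units [-0.01  0.05 -0.1 ] turn units [ -0.02   0.06 -14.76]
```

Gripped at 8.9 mm, which matches the 9 mm key. Turning it clockwise now.

Request:
carry_out(
  increments=[
    [[0,0,-0.8],[0,0,0],0],
    [[0,0,-0.8],[0,0,0],0],
    [[0,0,-0.8],[0,0,0],0],
    [[0,0,-0.8],[0,0,0],0],
    [[0,0,-0.8],[0,0,0],0],
    [[0,0,-0.8],[0,0,0],0],
    [[0,0,-0.8],[0,0,0],0],
    [[0,0,-0.8],[0,0,0],0],
  ],
)

```text
t: 6.25
tool_pos: [0.4921, 0.0483, 0.2841]
tool_rot: [-0.879, 1.38, 0.879]
contact_force: [-0.1, -0.9, -0.5]
opening: 0.0082
```

```bash
python3 k.py .0 18.2
```

```text
t 6.25 q [-0.053 -0.159  2.025  0.003  1.272 -1.186] grasp [0.4927 0.0488 0.1291] x [ 0.004  0.003 -1.   ] z [0.426 0.905 0.005] zyaw 64.8 open 0.0082 F [-0.1 -0.9 -0.5] T [-0.09  0.    0.06]
dTCP units [ 0.    0.02 -0.1 ] turn units [-0.01  0.05 -8.14]
```

Request:
carry_out(
  increments=[
    [[0,0,-0.8],[0,0,0],0],
    [[0,0,-0.8],[0,0,0],0],
    [[0,0,-0.8],[0,0,0],0],
    [[0,0,-0.8],[0,0,0],0],
    [[0,0,-0.8],[0,0,0],0],
    [[0,0,-0.8],[0,0,0],0],
    [[0,0,-0.8],[0,0,0],0],
    [[0,0,-0.8],[0,0,0],0],
  ],
)

```text
t: 7.05
tool_pos: [0.4921, 0.049, 0.2841]
tool_rot: [-0.368, 1.534, 0.366]
contact_force: [-0.2, -0.2, 0.5]
opening: 0.0086
```

Request:
carry_out(
  increments=[
    [[0,0,-0.8],[0,0,0],0],
    [[0,0,-0.8],[0,0,0],0],
    [[0,0,0],[0,0,0],0],
  ],
)

```text
t: 7.35
tool_pos: [0.4922, 0.0493, 0.2841]
tool_rot: [-0.239, 1.552, 0.236]
contact_force: [-0.0, -0.3, -0.4]
opening: 0.0086
```

```bash
python3 k.py .0 18.2
```

```text
t 7.35 q [-5.100e-02 -1.590e-01  2.024e+00 -1.000e-03  1.270e+00 -3.540e-01] grasp [0.4931 0.0491 0.1291] x [ 0.006 -0.001 -1.   ] z [0.954 0.299 0.005] zyaw 17.4 open 0.0086 F [-0.  -0.3 -0.4] T [-0.14  0.06  0.39]
dTCP units [-0.   -0.03 -0.1 ] turn units [0.01 0.06 0.14]
```

Yaw is at the target and the torque has risen, so the key is at its end stop. I'll release and rise.

Request:
carry_out(
  increments=[
    [[0,0,0],[0,0,0],0.6],
    [[0,0,0],[0,0,0],0.6],
    [[0,0,0],[0,0,0],0.8],
    [[0,0,0],[0,0,0],0.8],
    [[0,0,0],[0,0,0.8],0.8],
    [[0,0,0],[0,0,1],0.8],
    [[0,0,0],[0,0,1],0.8],
    [[0,0,0],[0,0,1],0.8],
  ],
)

```text
t: 8.15
tool_pos: [0.4904, 0.0495, 0.3578]
tool_rot: [-0.24, 1.561, 0.242]
contact_force: [1.6, -0.4, -0.3]
opening: 0.0683
```

```bash
cat > hd.py <<'E'
from h import *
import sys
st(H+[0,0,float(sys.argv[1])],hx)
E
python3 hd.py .06
python3 - <<'E'
from h import *
for c in ("top","side"):
  im,D=get_image(c);cv2.imwrite(f"pics/{c}3.png",im)
E
```

```text
t 8.15 q [-5.100e-02 -2.370e-01  1.963e+00  1.000e-03  1.420e+00 -3.580e-01] grasp [0.4898 0.0496 0.2028] x [-0.004  0.001 -1.   ] z [ 0.953  0.303 -0.003] zyaw 17.6 open 0.0683 F [ 1.6 -0.4 -0.3] T [-0.02 -0.02  0.  ]
dTCP units [ 1.8  -6.03 -0.64] turn units [-0.01 -0.04  0.1 ]
```

View pics/side3.png

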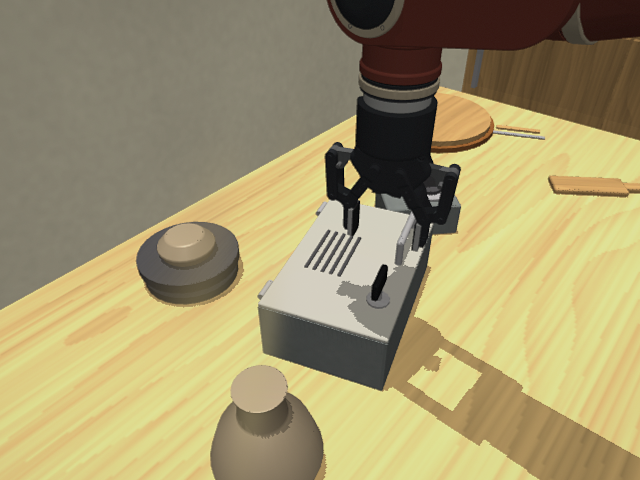

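The key head at (379,283) now lies parallel to the front edge, and the panel is still shut. Moving to the handle.

Request:
carry_out(
  increments=[
    [[0,0,0],[0.3,-1,0],1],
    [[0,0,0],[0.3,-1,0],1],
    [[0,0,0],[0.3,-1,0],1],
    [[0,0,0],[0.3,-1,0],1],
    [[0,0,0],[0.3,-1,0],1],
    [[0,0,0],[0.3,-1,-0.3],1],
    [[0,0,0],[0,0,-0.3],1],
    [[0,0,0],[0,0,0],1],
  ],
)

```text
t: 9.05
tool_pos: [0.5265, -0.0742, 0.3393]
tool_rot: [-0.24, 1.561, 0.247]
contact_force: [-0.3, -0.3, -0.4]
opening: 0.0854
```

```bash
python3 hd.py 0
```

```text
t 9.05 q [-0.28  -0.121  1.893  0.002  1.375 -0.591] grasp [ 0.5258 -0.0736  0.1843] x [-0.005  0.004 -1.   ] z [ 0.952  0.305 -0.003] zyaw 17.7 open 0.0854 F [-0.3 -0.3 -0.4] T [ 0.02  0.03 -0.  ]
dTCP units [-0.01  0.15 -2.71] turn units [-0.04 -0.05  0.08]
```

Request:
carry_out(
  increments=[
    [[0,0,0.1],[0,0,-0.8],1],
    [[0,0,0],[0,0.1,-0.8],1],
    [[0,0,0],[0,0,-0.7],1],
    [[0,0,0],[0,0,-0.4],1],
    [[0,0,0],[0,0,0],1],
  ],
)

```text
t: 9.55
tool_pos: [0.5247, -0.0687, 0.2785]
tool_rot: [-0.25, 1.563, 0.261]
contact_force: [-0.2, -0.5, 0.3]
opening: 0.0853
```

```bash
python3 hd.py 0
```

```text
t 9.55 q [-0.272 -0.061  1.945  0.003  1.267 -0.598] grasp [ 0.5234 -0.0678  0.1235] x [-0.008  0.006 -1.   ] z [ 0.948  0.32  -0.006] zyaw 18.6 open 0.0853 F [-0.2 -0.5  0.3] T [-0.05  0.03 -0.03]
dTCP units [ 0.08 -0.12  0.32] turn units [-0.06 -0.08 -0.08]
```

Request:
carry_out(
  increments=[
    [[0,-0.1,0],[0.1,-0.1,0.25],1],
    [[0,0,0],[0,0,0],0.5],
    [[0,0,0],[0,0,0],0],
    [[0,0,0],[0,0,0],0],
    [[0,0,0],[0,0,0],0],
    [[0,0,0],[0,0,0],0],
    [[0,0,0],[0,0,0],0],
    [[0,0,0],[0,0,0],0],
  ],
  squeeze=40,
)

```text
t: 10.35
tool_pos: [0.5271, -0.0713, 0.2868]
tool_rot: [-0.253, 1.552, 0.258]
contact_force: [2.5, 1.3, -0.9]
opening: 0.0083
```

Request:
carry_out(
  increments=[
    [[0,0,0],[0,0,0],0],
    [[0,0,0],[0,0,0],0],
    [[0,0,0],[0,0,0],0],
  ],
)

```text
t: 10.65
tool_pos: [0.5271, -0.0713, 0.2868]
tool_rot: [-0.253, 1.552, 0.258]
contact_force: [-1.8, 0.1, 1.3]
opening: 0.0086
```

```bash
python3 hd.py 0
cat > arc.py <<'E'
from h import *
# panel angle th, tool tilt = f*th ; positions of TCP
import sys
f=float(sys.argv[1]); hz=np.array([0,0,1.])
C=H+.145*hx-.04*hz
print(C)
prev=None
for i in range(0,19):
    th=.1*i
    def rot(v): return R.from_rotvec(-hy*-1*0).apply(v)
    r=R.from_rotvec(hy*th)   # check sign below
    g=C+r.apply(-.145*hx+.04*hz)
    xt=R.from_rotvec(hy*th*f).apply([0,0,-1.])
    tcp=g-.155*xt
    if prev is not None: print(round(th,2),'g',g.round(3),'tcp',tcp.round(3),'d',((tcp-prev)/.02).round(2))
    prev=tcp
print('turn per .1 rad', (hy*f).round(2))
E
python3 arc.py 0.5
```

```text
t 10.65 q [-0.275 -0.067  1.936  0.004  1.271 -0.602] grasp [ 0.5275 -0.0708  0.1318] x [ 0.003  0.003 -1.   ] z [0.947 0.32  0.004] zyaw 18.7 open 0.0086 F [-1.8  0.1  1.3] T [-0.06  0.11  0.04]
dTCP units [-0.04  0.01 -0.09] turn units [-0.03  0.03 -0.08]
[ 0.66404595 -0.02591144  0.09      ]
0.1 g [ 0.531 -0.07   0.144] tcp [ 0.538 -0.067  0.299] d [0.59 0.19 0.7 ]
0.2 g [ 0.537 -0.068  0.158] tcp [ 0.551 -0.063  0.312] d [0.66 0.22 0.66]
0.3 g [ 0.544 -0.065  0.171] tcp [ 0.566 -0.058  0.324] d [0.72 0.24 0.6 ]
0.4 g [ 0.552 -0.063  0.183] tcp [ 0.581 -0.053  0.335] d [0.78 0.26 0.54]
0.5 g [ 0.561 -0.06   0.195] tcp [ 0.598 -0.048  0.345] d [0.83 0.27 0.48]
0.6 g [ 0.572 -0.056  0.205] tcp [ 0.615 -0.042  0.353] d [0.88 0.29 0.41]
0.7 g [ 0.583 -0.053  0.214] tcp [ 0.634 -0.036  0.36 ] d [0.92 0.3  0.33]
0.8 g [ 0.595 -0.049  0.222] tcp [ 0.653 -0.03   0.365] d [0.95 0.31 0.25]
0.9 g [ 0.608 -0.044  0.228] tcp [ 0.672 -0.023  0.368] d [0.98 0.32 0.17]
1.0 g [ 0.622 -0.04   0.234] tcp [ 0.692 -0.017  0.37 ] d [1.   0.33 0.08]
1.1 g [ 0.635 -0.035  0.237] tcp [ 0.712 -0.01   0.37 ] d [ 1.01  0.33 -0.01]
1.2 g [ 0.65  -0.031  0.24 ] tcp [ 0.733 -0.003  0.368] d [ 1.01  0.33 -0.1 ]
1.3 g [ 0.664 -0.026  0.24 ] tcp [0.753 0.003 0.364] d [ 1.01  0.33 -0.19]
1.4 g [ 0.678 -0.021  0.24 ] tcp [0.773 0.01  0.358] d [ 1.    0.33 -0.28]
1.5 g [ 0.692 -0.017  0.237] tcp [0.793 0.016 0.351] d [ 0.98  0.32 -0.37]
1.6 g [ 0.706 -0.012  0.234] tcp [0.812 0.023 0.342] d [ 0.96  0.31 -0.46]
1.7 g [ 0.719 -0.008  0.229] tcp [0.83  0.029 0.331] d [ 0.92  0.3  -0.54]
1.8 g [ 0.732 -0.003  0.222] tcp [0.848 0.034 0.318] d [ 0.88  0.29 -0.62]
turn per .1 rad [-0.16  0.47  0.  ]
```

```bash
cat > nx.py <<'E'
from h import *
import sys
f=.4; step=float(sys.argv[1]); n=int(sys.argv[2]); hz=np.array([0,0,1.])
st(); o=get_obs();M=Rm(o['tool_rot']);g=np.array(o['tool_pos'])+.155*M[:,0]
C=H+.145*hx-.04*hz; d=g-C
th=np.arctan2(d@hz,-(d@hx))-np.arctan2(.04,.145); rad=np.hypot(d@hx,d@hz); tilt=np.arctan2(-M[:,0]@hx,-M[:,0]@hz)
print('th',th.round(3),'radius err mm',((rad-np.hypot(.145,.04))*1e3).round(1),'lateral mm',(d@hy*1e3).round(1),'tilt',tilt.round(3))
G0=R.from_matrix(np.stack([[0,0,-1.],np.cross(hx,[0,0,-1.]),hx],1))
pp=np.array(o['tool_pos']);pr=R.from_matrix(M)
if M[:,2]@hx<0: G0=R.from_matrix(np.stack([[0,0,-1.],np.cross(-hx,[0,0,-1.]),-hx],1))
for i in range(1,n+1):
    a=th+step*i; r=R.from_rotvec(hy*a)
    G=R.from_rotvec(hy*a*f)*G0
    p=C+r.apply(-.145*hx+.04*hz)-.155*G.as_matrix()[:,0]
    print(a.round(2),'turn',((G*pr.inv()).as_rotvec()/.1).round(2),'shift',((p-pp)/.02).round(2)); pp,pr=p,G
E
python3 nx.py .06 8
```

```text
t 10.65 q [-0.275 -0.067  1.936  0.004  1.271 -0.602] grasp [ 0.5275 -0.0708  0.1318] x [ 0.003  0.003 -1.   ] z [0.947 0.32  0.004] zyaw 18.7 open 0.0086 F [-1.8  0.1  1.3] T [-0.06  0.11  0.04]
th 0.014 radius err mm -0.8 lateral mm -0.0 tilt -0.004
0.07 turn [-0.13  0.31 -0.08] shift [0.34 0.13 0.44]
0.13 turn [-0.07  0.23  0.  ] shift [0.33 0.11 0.41]
0.19 turn [-0.07  0.23 -0.  ] shift [0.36 0.12 0.4 ]
0.25 turn [-0.07  0.23 -0.  ] shift [0.38 0.12 0.38]
0.31 turn [-0.07  0.23  0.  ] shift [0.4  0.13 0.36]
0.37 turn [-0.07  0.23 -0.  ] shift [0.42 0.14 0.34]
0.43 turn [-0.07  0.23 -0.  ] shift [0.44 0.15 0.32]
0.49 turn [-0.07  0.23  0.  ] shift [0.46 0.15 0.3 ]
```

Request:
carry_out(
  increments=[
    [[-0.1,0.25,0],[0.3,0.1,0.45],0],
    [[-0.07,0.23,0],[0.33,0.11,0.41],0],
    [[-0.07,0.23,0],[0.36,0.12,0.4],0],
    [[-0.07,0.23,0],[0.38,0.12,0.38],0],
  ],
  squeeze=40,
)

```text
t: 11.05
tool_pos: [0.5523, -0.063, 0.3106]
tool_rot: [-0.27, 1.663, 0.247]
contact_force: [-0.7, -4.2, -8.9]
opening: 0.0086
```

```bash
python3 nx.py .06 8
```

```text
t 11.05 q [-0.237 -0.009  1.838 -0.056  1.406 -0.55 ] grasp [ 0.5363 -0.0678  0.1565] x [-0.103 -0.031 -0.994] z [ 0.942  0.317 -0.108] zyaw 18.6 open 0.0086 F [-0.7 -4.2 -8.9] T [-0.55  0.11  0.01]
th 0.19 radius err mm -0.4 lateral mm 0.1 tilt 0.108
0.25 turn [-0.   -0.08 -0.07] shift [0.12 0.06 0.41]
0.31 turn [-0.07  0.23 -0.  ] shift [0.4  0.13 0.36]
0.37 turn [-0.07  0.23  0.  ] shift [0.42 0.14 0.34]
0.43 turn [-0.07  0.23  0.  ] shift [0.44 0.14 0.32]
0.49 turn [-0.07  0.23 -0.  ] shift [0.46 0.15 0.3 ]
0.55 turn [-0.07  0.23 -0.  ] shift [0.48 0.16 0.28]
0.61 turn [-0.07  0.23 -0.  ] shift [0.49 0.16 0.26]
0.67 turn [-0.07  0.23  0.  ] shift [0.51 0.17 0.23]
```

The lift is working: about 9 N of load, and the arc error is under 1 mm.

Request:
carry_out(
  increments=[
    [[-0.04,0.1,0],[0.28,0.1,0.39],0],
    [[-0.07,0.2,0],[0.38,0.13,0.36],0],
    [[-0.07,0.23,0],[0.42,0.14,0.34],0],
    [[-0.07,0.23,0],[0.44,0.14,0.32],0],
    [[-0.07,0.23,0],[0.46,0.15,0.3],0],
    [[-0.07,0.23,0],[0.48,0.16,0.28],0],
  ],
)

```text
t: 11.65
tool_pos: [0.5973, -0.0488, 0.3391]
tool_rot: [-0.291, 1.829, 0.232]
contact_force: [-6.1, -4.5, -4.4]
opening: 0.0084
```

```bash
python3 nx.py .06 8
```

```text
t 11.65 q [-0.183  0.106  1.674 -0.125  1.606 -0.495] grasp [ 0.557  -0.061   0.1899] x [-0.26  -0.079 -0.962] z [ 0.912  0.306 -0.272] zyaw 18.5 open 0.0084 F [-6.1 -4.5 -4.4] T [-0.77  0.81  0.11]
th 0.457 radius err mm 0.2 lateral mm 0.1 tilt 0.275
0.52 turn [ 0.14 -0.68 -0.04] shift [-0.2  -0.02  0.45]
0.58 turn [-0.07  0.23 -0.  ] shift [0.48 0.16 0.27]
0.64 turn [-0.07  0.23  0.  ] shift [0.5  0.16 0.24]
0.7 turn [-0.07  0.23  0.  ] shift [0.52 0.17 0.22]
0.76 turn [-0.07  0.23 -0.  ] shift [0.53 0.17 0.19]
0.82 turn [-0.07  0.23  0.  ] shift [0.54 0.18 0.16]
0.88 turn [-0.07  0.23  0.  ] shift [0.55 0.18 0.14]
0.94 turn [-0.07  0.23  0.  ] shift [0.56 0.18 0.11]
```

```bash
sed -i 's/G=R.from_rotvec(hy\*a\*f)\*G0/G=R.from_rotvec(hy*(tilt+.3*step*i))*G0/' nx.py; python3 nx.py .06 8
```

```text
t 11.65 q [-0.183  0.106  1.674 -0.125  1.606 -0.495] grasp [ 0.557  -0.061   0.1899] x [-0.26  -0.079 -0.962] z [ 0.912  0.306 -0.272] zyaw 18.5 open 0.0084 F [-6.1 -4.5 -4.4] T [-0.77  0.81  0.11]
th 0.457 radius err mm 0.2 lateral mm 0.1 tilt 0.275
0.52 turn [-0.13  0.15 -0.04] shift [0.41 0.18 0.28]
0.58 turn [-0.06  0.17 -0.  ] shift [0.44 0.14 0.27]
0.64 turn [-0.06  0.17  0.  ] shift [0.45 0.15 0.25]
0.7 turn [-0.06  0.17  0.  ] shift [0.47 0.15 0.22]
0.76 turn [-0.06  0.17 -0.  ] shift [0.48 0.16 0.2 ]
0.82 turn [-0.06  0.17  0.  ] shift [0.5  0.16 0.17]
0.88 turn [-0.06  0.17 -0.  ] shift [0.51 0.17 0.15]
0.94 turn [-0.06  0.17 -0.  ] shift [0.52 0.17 0.12]
```

Request:
carry_out(
  increments=[
    [[-0.06,0.15,0],[0.41,0.15,0.28],0],
    [[-0.06,0.17,0],[0.44,0.14,0.27],0],
    [[-0.06,0.17,0],[0.45,0.15,0.25],0],
    [[-0.06,0.17,0],[0.47,0.15,0.22],0],
    [[-0.06,0.17,0],[0.48,0.16,0.2],0],
    [[-0.06,0.17,0],[0.5,0.16,0.17],0],
  ],
)

```text
t: 12.25
tool_pos: [0.6485, -0.0326, 0.3594]
tool_rot: [-0.308, 1.978, 0.214]
contact_force: [-8.1, -3.4, -1.6]
opening: 0.0083
```

```bash
python3 nx.py .06 8
```

```text
t 12.25 q [-0.137  0.24   1.499 -0.176  1.79  -0.459] grasp [ 0.5873 -0.051   0.2182] x [-0.395 -0.119 -0.911] z [ 0.865  0.287 -0.412] zyaw 18.4 open 0.0083 F [-8.1 -3.4 -1.6] T [-0.51  1.05  0.08]
th 0.74 radius err mm 1.1 lateral mm 0.1 tilt 0.424
0.8 turn [-0.16  0.14  0.02] shift [0.49 0.24 0.12]
0.86 turn [-0.06  0.17  0.  ] shift [0.5  0.16 0.14]
0.92 turn [-0.06  0.17  0.  ] shift [0.51 0.17 0.12]
0.98 turn [-0.06  0.17  0.  ] shift [0.52 0.17 0.09]
1.04 turn [-0.06  0.17  0.  ] shift [0.53 0.17 0.06]
1.1 turn [-0.06  0.17 -0.  ] shift [0.53 0.17 0.03]
1.16 turn [-0.06  0.17  0.  ] shift [0.54 0.18 0.01]
1.22 turn [-0.06  0.17  0.  ] shift [ 0.54  0.18 -0.02]
```

Request:
carry_out(
  increments=[
    [[-0.06,0.15,0],[0.5,0.17,0.14],0],
    [[-0.06,0.17,0],[0.5,0.16,0.14],0],
    [[-0.06,0.17,0],[0.51,0.17,0.12],0],
    [[-0.06,0.17,0],[0.52,0.17,0.09],0],
    [[-0.06,0.17,0],[0.53,0.17,0.06],0],
    [[-0.06,0.17,0],[0.53,0.17,0.03],0],
  ],
)

```text
t: 12.85
tool_pos: [0.708, -0.0138, 0.3688]
tool_rot: [-0.322, 2.12, 0.193]
contact_force: [-6.9, -3.1, 2.1]
opening: 0.0083
```

```bash
python3 nx.py .06 8
```

```text
t 12.85 q [-0.094  0.401  1.298 -0.22   1.969 -0.437] grasp [ 0.6282 -0.0375  0.2381] x [-0.515 -0.153 -0.843] z [ 0.802  0.262 -0.537] zyaw 18.1 open 0.0083 F [-6.9 -3.1  2.1] T [-0.43  0.96  0.08]
th 1.052 radius err mm 2.4 lateral mm 0.2 tilt 0.567
1.11 turn [-0.17  0.13  0.1 ] shift [ 0.52  0.29 -0.09]
1.17 turn [-0.06  0.17  0.  ] shift [ 0.53  0.18 -0.01]
1.23 turn [-0.06  0.17  0.  ] shift [ 0.53  0.18 -0.04]
1.29 turn [-0.06  0.17 -0.  ] shift [ 0.54  0.18 -0.06]
1.35 turn [-0.06  0.17  0.  ] shift [ 0.53  0.18 -0.09]
1.41 turn [-0.06  0.17 -0.  ] shift [ 0.53  0.17 -0.12]
1.47 turn [-0.06  0.17  0.  ] shift [ 0.53  0.17 -0.15]
1.53 turn [-0.06  0.17 -0.  ] shift [ 0.52  0.17 -0.18]
```

Request:
carry_out(
  increments=[
    [[-0.06,0.15,0],[0.52,0.2,-0.05],0],
    [[-0.06,0.17,0],[0.53,0.18,-0.03],0],
    [[-0.06,0.17,0],[0.53,0.18,-0.04],0],
    [[-0.06,0.17,0],[0.54,0.18,-0.06],0],
    [[-0.06,0.17,0],[0.53,0.18,-0.09],0],
    [[-0.06,0.17,0],[0.53,0.17,-0.12],0],
    [[-0.06,0.17,0],[0.53,0.17,-0.15],0],
  ],
)

```text
t: 13.55
tool_pos: [0.7824, 0.0102, 0.3598]
tool_rot: [-0.339, 2.271, 0.167]
contact_force: [-4.5, -2.1, 2.9]
opening: 0.0086
```

```bash
python3 nx.py .06 6
```

```text
t 13.55 q [-0.052  0.618  1.036 -0.269  2.161 -0.428] grasp [ 0.6845 -0.0189  0.2433] x [-0.632 -0.188 -0.752] z [ 0.716  0.228 -0.659] zyaw 17.7 open 0.0086 F [-4.5 -2.1  2.9] T [-0.28  0.74  0.21]
th 1.441 radius err mm 4.4 lateral mm 0.3 tilt 0.72
1.5 turn [-0.15  0.14  0.17] shift [ 0.45  0.29 -0.38]
1.56 turn [-0.06  0.17 -0.  ] shift [ 0.51  0.17 -0.2 ]
1.62 turn [-0.06  0.17  0.  ] shift [ 0.51  0.17 -0.23]
1.68 turn [-0.06  0.17  0.  ] shift [ 0.5   0.16 -0.25]
1.74 turn [-0.06  0.17  0.  ] shift [ 0.49  0.16 -0.28]
1.8 turn [-0.06  0.17 -0.  ] shift [ 0.47  0.16 -0.31]
```

Request:
carry_out(
  increments=[
    [[-0.06,0.15,0.05],[0.48,0.2,-0.25],0],
    [[-0.06,0.17,0.05],[0.5,0.17,-0.23],0],
    [[-0.06,0.17,0],[0.5,0.17,-0.25],0],
    [[0,0,0],[0,0,0],0],
  ],
)

```text
t: 13.95
tool_pos: [0.8135, 0.0216, 0.3485]
tool_rot: [-0.357, 2.329, 0.16]
contact_force: [0.5, -2.5, -2.7]
opening: 0.0084
```

```bash
python3 nx.py .06 1
python3 - <<'E'
from h import *
for c in ("top","side"):
  im,D=get_image(c);cv2.imwrite(f"pics/{c}4.png",im)
E
```

```text
t 13.95 q [-0.035  0.718  0.919 -0.297  2.235 -0.44 ] grasp [ 0.7094 -0.0106  0.2383] x [-0.672 -0.207 -0.711] z [ 0.676  0.221 -0.703] zyaw 18.1 open 0.0084 F [ 0.5 -2.5 -2.7] T [ 0.05 -0.44  0.15]
th 1.614 radius err mm 5.4 lateral mm 0.4 tilt 0.779
1.67 turn [-0.13  0.15  0.1 ] shift [ 0.39  0.21 -0.51]
```

View pics/side4.png

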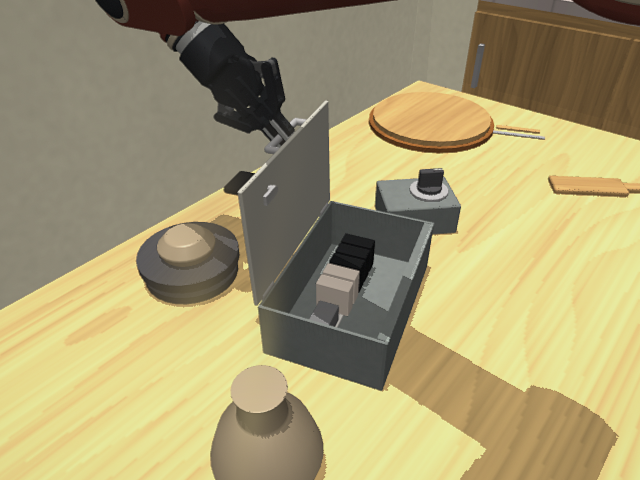

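View pics/top4.png

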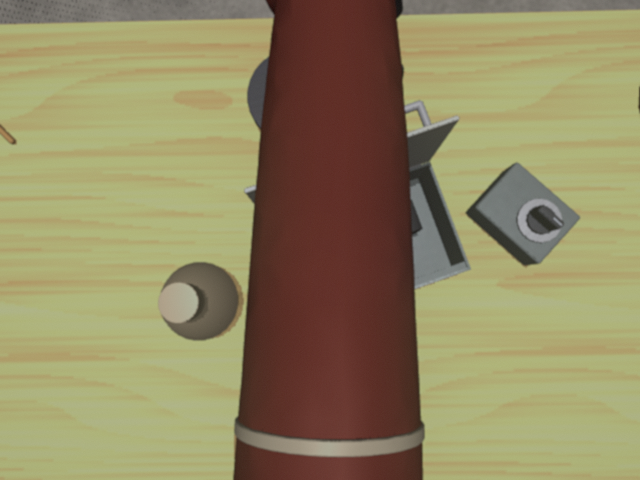

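The panel stands upright, and the key at (240,183) still looks turned. I'll open the jaws only slightly, because the gap behind the bar is narrow, and back out along the tool axis.

Request:
carry_out(
  increments=[
    [[0,0,0],[0,0,0],0.2],
    [[0,0,0],[0,0,0],0.2],
    [[0,0,0],[0,0,0],0.2],
    [[0,0,0],[0,0,0],0.2],
  ],
)

```text
t: 14.45
tool_pos: [0.8127, 0.0219, 0.351]
tool_rot: [-0.356, 2.323, 0.163]
contact_force: [-0.4, -0.3, 0.8]
opening: 0.0171
```

```bash
python3 nx.py .06 1
```

```text
t 14.45 q [-0.035  0.713  0.921 -0.294  2.232 -0.44 ] grasp [ 0.7092 -0.01    0.24  ] x [-0.668 -0.206 -0.716] z [ 0.68   0.223 -0.698] zyaw 18.2 open 0.0171 F [-0.4 -0.3  0.8] T [ 0.15 -0.29 -0.03]
th 1.611 radius err mm 7.1 lateral mm 1.0 tilt 0.773
1.67 turn [-0.14  0.14  0.09] shift [ 0.38  0.18 -0.59]
```

Request:
carry_out(
  increments=[
    [[0,0,0],[0.27,0.08,0.29],0.2],
    [[0,0,0],[0.33,0.1,0.36],0.2],
    [[0,0,0],[0.33,0.1,0.36],0.2],
    [[0,0,0],[0.4,0.12,0.43],0.2],
    [[0,0,0],[0.4,0.12,0.43],0.2],
    [[0,0,0],[0.4,0.12,0.43],0.2],
  ],
)

```text
t: 15.05
tool_pos: [0.8567, 0.0354, 0.4006]
tool_rot: [-0.356, 2.323, 0.164]
contact_force: [-0.3, 0.9, 1.1]
opening: 0.0171
```

```bash
python3 nx.py .06 1
```

```text
t 15.05 q [-0.018  0.818  0.683 -0.315  2.364 -0.472] grasp [0.7532 0.0037 0.2897] x [-0.668 -0.205 -0.715] z [ 0.68   0.224 -0.699] zyaw 18.2 open 0.0171 F [-0.3  0.9  1.1] T [ 0.12 -0.34 -0.01]
th 1.741 radius err mm 70.3 lateral mm 0.3 tilt 0.773
1.8 turn [-0.15  0.14  0.1 ] shift [-0.97 -0.22 -3.48]
```

Request:
carry_out(
  increments=[
    [[0,0,0],[0.1,0,0.7],0.2],
    [[0.05,-0.2,0],[0,0,0.8],0.2],
    [[0.05,-0.2,0],[0,0,0.8],0.2],
    [[0,0,0],[0,0,0],0.2],
    [[0,0,0],[0,0,0],0.2],
  ],
)

```text
t: 15.55
tool_pos: [0.8594, 0.0362, 0.453]
tool_rot: [-0.351, 2.273, 0.166]
contact_force: [-0.3, -0.6, -0.7]
opening: 0.0171
```

Run:
```python
from h import *
st()
for c in ("top","side"):
  im,D=get_image(c);cv2.imwrite(f"pics/{c}5.png",im);np.save(f"{c}5.npy",D)
  for r in masks_of(c,"panel")[:1]:
    v,u=np.nonzero(r['region']&(D>0)); 
    P=np.array([w(c,(a,b),D[b,a]) for a,b in zip(u[::5],v[::5])])
    P=P[(P[:,2]>.1)]
    s=P@hx; ok=np.abs(s-np.median(s))<.03; A=np.c_[P[ok][:,2],np.ones(ok.sum())]; k=np.linalg.lstsq(A,s[ok],rcond=None)[0]
    print(c,r['p'],len(P),'panel angle est',np.pi/2+np.arctan(k[0]),P.max(0))
  for r in tip_of(c,"key_grip")[:2]+tip_of(c,"panel_handle")[:2]: print(c,r,w(c,r['centre'],dep(D,r['centre'])))
```

```text
t 15.55 q [-0.018  0.807  0.609 -0.314  2.399 -0.487] grasp [0.7615 0.0057 0.3369] x [-0.632 -0.197 -0.749] z [ 0.713  0.232 -0.662] zyaw 18.0 open 0.0171 F [-0.3 -0.6 -0.7] T [ 0.09 -0.29  0.02]
top 0.8 359 panel angle est 1.6254078883597778 [0.72169744 0.01327215 0.53230265]
side 0.94 2096 panel angle est 1.5945267961735194 [0.71812194 0.15196243 0.2599022 ]
side {'centre': [283.2, 132.2], 'p': 0.86} [ 0.70366612 -0.01341518  0.23709876]
```

View pics/side5.png

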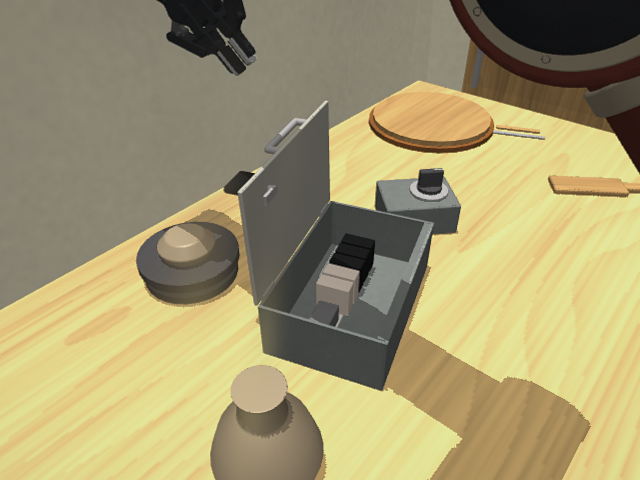

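The gripper is clear at (210,35). The panel stands at about 1.6 rad, and the key at (240,183) lies parallel to the panel's front edge. Handing in.

```bash
python3 -c "
from station import *
print(finish_job())"
```

```text
the job is handed in; nothing more can be done
None
```

I turned the key a quarter turn clockwise to its end stop, lifted the panel by its handle until it stood upright, then let go and backed the arm away. I handed the job in at about 15.7 s of the 58 s allowed; no verdict was reported.

**Key:** while I turned it, it moved with the gripper to the unlocked direction, within about 1°. The wrist torque then rose to 0.39 N m at the end stop, with the panel still shut. In the last picture the key lies parallel to the panel's front edge, but the network did not report it there, so I checked it by eye only.

**Panel:** depth measurements after release put it at 1.59 rad from the side camera and 1.63 rad from the top camera. The top camera's view was partly blocked by the arm, so I trust the side figure more. I did not measure the panel's speed; its angle in the pictures agreed before and after release.

**Contact:** the gripper is clearly away from everything in the last picture, with contact forces under 1 N. About 0.3 N m of wrist torque still showed with nothing touching, which I took to be a sensor offset.

**Lift:** readings at the ends of the moves stayed around 10 N. The grip's path drifted up to 5 mm from the expected arc, probably because the bar slid a little in the pads.

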